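# Close and latch the socket-set case

## Task

Close up the socket-set case: push its lid down until it is fully shut, and only then push the two orange latches in until each lies flat against the front. Do it by pushing from outside with the fingertips: do not take the lid or a latch between the fingers, and do not lift, tip or shove the case along the bench. Leave the other things on the bench where they are.

Things in the scene. Friction and masses are not known exactly. Their poses are not given: they have to be found in the camera images.
- case: the socket-set case, black, loose on the bench but heavy (2.2 kg). Base 200 mm deep (its x) by 270 mm wide (its y) by 58 mm high; with the lid shut 82 mm high. Origin: centre of the underside. Its front, with latches and carrying handle, faces its -x; +x is the hinge side. The handle is a bar loop in the middle of the front (y within 50 mm), 36 mm up, sticking out 33 mm from the front
- lid (a joint): angle of the case's black lid, rad: 0 = shut flat, about 1.57 = standing upright at the back of the case, 1.8 = its stop. The lid is a shell 200 mm deep, 270 mm wide and 24 mm high, hinged along the case's rear edge. Stiff friction hinges hold it at any angle; about 2 N at its free edge moves it, and it does not spring back
- lid_hinge (a point): middle of the lid's hinge line (case frame: x +100 mm, z 58 mm; the line runs along y). Axes turn with the lid; when shut they are those of the case
- lid_edge (a point): middle of the lid's free edge, on its OUTER face (shut: case frame x -100 mm, z 82 mm); moves with the lid, 200 mm out from the hinge and 24 mm off the hinge plane. Axes turn with the lid: +x towards the hinge, +z out of the outer face (up when shut, to the rear when the lid stands upright)
- latch_left (a joint): angle of the orange latch flap at the case's +y side, rad: 0 = fastened, flat against the front; 1.57 = straight out from the front; at most 2.1. Flap 40 mm wide (y), 40 mm long, 5 mm thick, with a raised thumb pad on its end half, pinned to the lid's front, so it rides with the lid. Its stiff pin holds it at any angle; about 2 N near its end turns it; no spring
- latch_right (a joint): the same for the orange latch flap at the case's -y side
- latch_left_pin (a point): the pivot of the left latch on the lid's front, centre of its pin (lid shut: case frame x -106 mm, y +88 mm, z 72 mm); pin along the case's y. Axes turn with the latch, those of the case when fastened
- latch_left_pad (a point): the place to push on the left latch: on the thumb pad's outer face (pad 36 mm wide, from 18 to 40 mm from the pin), 30 mm from the pin, 6.5 mm outside the pin's plane. Its -x points out of the outer face, its -z to the flap's free end
- latch_right_pin (a point): the pivot of the right latch on the lid's front, centre of its pin (lid shut: case frame x -106 mm, y -88 mm, z 72 mm); pin along the case's y. Axes turn with the latch, those of the case when fastened
- latch_right_pad (a point): the place to push on the right latch: on the thumb pad's outer face (pad 36 mm wide, from 18 to 40 mm from the pin), 30 mm from the pin, 6.5 mm outside the pin's plane. Its -x points out of the outer face, its -z to the flap's free end
- tape: bystander: roll of green masking tape lying flat, 110 mm across, 24 mm high; origin at the centre of its underside
- caliper: bystander: digital caliper lying flat, 235 mm long along its x, 13 mm high; origin under the middle of its beam
- drink: bystander: drinks bottle, clear above and red below, with a white cap, upright, 64 mm across, 200 mm high; origin under its centre
- tumbler: bystander: copper-coloured tumbler, upright, 72 mm across, 190 mm high; origin under its centre
- carton: bystander: small closed cardboard carton, 110 x 80 x 55 mm; origin under its centre
- socket_a: bystander: loose steel socket standing upright in front of the case, 26 mm across, 52 mm high; origin under its centre
- socket_b: bystander: loose steel socket standing upright in front of the case, 22 mm across, 52 mm high; origin under its centre
- spanner: bystander: steel spanner lying flat, 170 mm long along its x; origin near its middle, on the underside

How it is judged:
By the outcome, as a careful person would: the job done as asked, in the order asked, and still so for the second after the job is handed in, with the robot touching nothing.
It also fails if it takes over 58 s, if anything falls off the work surface, if the arm or the gripper's body presses on something with over 40 N, if the wrist force passes 120 N, or if a joint passes its speed limit or range.

## Robot

A 7-joint arm with a two-finger parallel gripper is mounted at the origin on the work surface. World frame = base frame: x ahead of the robot, y to its left, z up, the work surface at z = 0. Lengths are in m, angles in rad, forces in N, time in s.
With the tool pointing down it reaches from about 0.425 to 0.925 m from the base axis. Payload 6.8 kg.
Tool frame: the origin (TCP) lies midway between the tips of the shut fingers; the grasp point (between the pads) lies 19 mm behind it; z points along the fingers, y is the line along which they close (so a half turn about z gives the same grasp; the last joint's range is limited). The gripper opens to 85 mm and grips with 20 to 120 N. Pads are 22 mm wide; open, the fingers measure 114 mm over their backs; the gripper's body (76 mm by 85 mm) begins 54 mm behind the grasp point. The pads swing forward as they close: fully open they stand 13 mm farther back than shut.
Start: joints at [-0.108, 0.477, 0.022, 1.555, -0.011, 1.109, -0.083], TCP at [0.675, 0, 0.231] pointing down, gripper open.
Joint ranges: [-2.96, 2.96], [-0.34, 2.1], [-1.41, 1.46], [0.24, 2.44], [-1.37, 4.51], [0.17, 1.92], [-2.96, 2.96]. Speed limits (rad/s): [2.39, 2.39, 3.14, 3.14, 3.14, 3.14, 3.14].

## Interface

Orientations are given as a unit quaternion [w, x, y, z].
In Python, from station import bot, imaging gives the robot as it stands.
- The arm moves only by the tool move_arm, never from a script. Its argument "commands" is a list that holds one entry, the list of rows, each a list of 7 numbers: the shift along the tool's x, y, z in m, then the turn, a rotation vector about the tool's x, y, z in degrees, then the finger opening in m, from 0 to 0.0854. In form: [[[x, y, z, rx, ry, rz, grip], ...]]. A call has 1 to 20 rows; each row shifts and turns the commanded pose from where the row before left it, along the tool's axes as they then stand; what a row does not reach is not made up. A row lasts 1/8 s, in which the tool goes at most 62.5 mm and 10.7 degrees, less where a joint would pass 70% of its speed; a pose out of reach is approached as far as the arm can. A call is refused whole if a number of a shift passes 0.0625 or a number of a turn 10.7, either way. A call with a gripper value outside its range is refused whole. The fingers move at their own pace and stop on an object; "squeeze" is the grip in N (left out, the last holds). Time passes only in rows, so rows that do not move let the fingers close. It gives the time, the measured TCP pose, the force, the opening and the grip force at its end, in the units of the state.
- bot.get_obs(): the state, without advancing time (a new reading comes with each control period).
- imaging.read_camera(name): name is "scene" or "side" or "wrist"; returns the picture (384x512x3 uint8, red, green, blue); there is no depth.
- imaging.calibration(name): a dict with "intrinsics" (3x3 intrinsics, pixels), "extrinsics" (4x4, takes a point from camera to world coordinates); the wrist camera has in their place "mount" (4x4, takes a point from camera to tool coordinates, whose origin is the TCP and whose axes are the flange's). Camera axes: x right, y down, z forward; pixel columns grow to the right and rows downward; lengths in m; the calibration is good to about 2 mm. A picture is of the moment at which its call begins: read the wrist's pose just before it. calibration takes no time and is no camera call.
- bot.hand_in(): hands the job in; it is judged then, once.
The state is a dict: "t": time; "q": joint angles; "joint_vel": joint speeds; "joint_torque": joint torques, N m; "eef_pos": TCP position; "tool_rot": TCP orientation; "contact_force": force on the tool from outside, world axes, zero at the start; "torque": the same for the moment, N m; "gripper_width": opening from 0.0 (shut) to 1.0 (fully open); "grasp_force": force on a finger pad.
Only numpy, scipy, OpenCV 4.12 (cv2) and the standard library are available. Lean on these libraries where they do the work, as an engineer would, in place of code of your own. Each camera call takes 0.05 s, during which the arm holds its last target. There are 200 camera calls.

## Working session

There is one attempt and no reset: what is moved stays moved. The work goes in short steps, Python scripts to look and compute and a tool call to move; the robot and the scene stay as the last step left them, time stands still between calls to the robot, and variables do not carry over. Pictures are saved under pics/ and viewed, at most 10 in all, crops included, and the job is handed in when it is done.

Besides the shell and the picture viewer there is one more tool, called after "Emit:" as name(argument=value, ...) on one line, values as JSON. move_arm: Moves the arm, as the interface text tells. Its arguments: {"type":"object","properties":{"commands":{"type":"array","items":{"type":"array","items":{"type":"array","items":{"type":"number"}}}},"squeeze":{"type":"number"}},"required":["commands"]}

```bash
mkdir -p pics; ls; python3 - <<'E'
from station import bot, imaging
import cv2,numpy as np
for n in ["scene","side"]:
    cv2.imwrite(f"pics/{n}0.png",imaging.read_camera(n)[:,:,::-1])
    c=imaging.calibration(n);print(n,np.round(c["intrinsics"],1).tolist(),np.round(c["extrinsics"],3).tolist())
o=bot.get_obs();print(o)
print(imaging.calibration("wrist"))
E
```

```text
pics
scene [[394.0, 0.0, 251.1], [0.0, 394.0, 192.1], [0.0, 0.0, 1.0]] [[0.987, -0.105, 0.118, 0.337], [-0.159, -0.642, 0.751, -0.835], [-0.003, -0.76, -0.65, 0.812], [0.0, 0.0, 0.0, 1.0]]
side [[385.9, 0.0, 256.2], [0.0, 385.9, 191.0], [0.0, 0.0, 1.0]] [[-0.948, -0.233, 0.217, 0.217], [-0.318, 0.718, -0.62, 0.775], [-0.011, -0.656, -0.754, 1.034], [0.0, 0.0, 0.0, 1.0]]
{'t': 0.1, 'q': array([-0.10814264,  0.47771146,  0.0223489 ,  1.55635217, -0.01147749,
        1.10929248, -0.08313784]), 'joint_vel': array([-0.00041585, -0.00155869,  0.00185332, -0.0040953 ,  0.00143681,
        0.00094478, -0.00165011]), 'joint_torque': array([ 5.69385389e-03, -5.97765398e+01,  1.61440808e+00, -2.81952703e+01,
        1.29656185e-02,  5.02699884e-03, -1.13572563e-05]), 'eef_pos': array([6.74468509e-01, 7.35578348e-06, 2.30427245e-01]), 'tool_rot': array([-5.25864641e-04,  7.07096181e-01,  7.07116909e-01, -6.26013485e-04]), 'contact_force': array([ 0.17396858, -0.36604596, -0.10089024]), 'torque': array([ 0.0464327, -0.0066556,  0.0446316]), 'grasp_force': 0.0, 'gripper_width': 1.000743069744031}
{'intrinsics': array([[317.8381634 ,   0.        , 257.64085805],
       [  0.        , 317.8381634 , 200.36097274],
       [  0.        ,   0.        ,   1.        ]]), 'mount': array([[-1.07519547e-03, -9.57179117e-01, -2.89494355e-01,
         7.29734975e-02],
       [ 9.99999260e-01, -1.19410505e-03,  2.34124568e-04,
        -3.60230946e-04],
       [-5.69785819e-04, -2.89493889e-01,  9.57179692e-01,
        -1.41783688e-01],
       [ 0.00000000e+00,  0.00000000e+00,  0.00000000e+00,
         1.00000000e+00]])}
```

View pics/scene0.png

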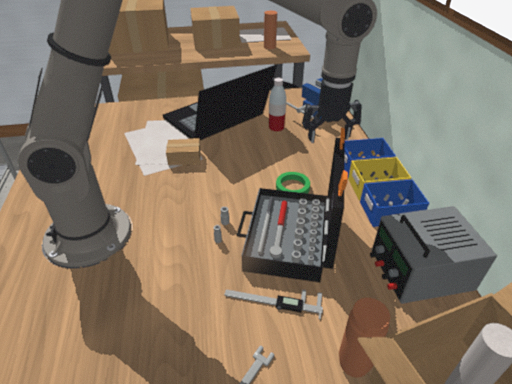

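View pics/side0.png

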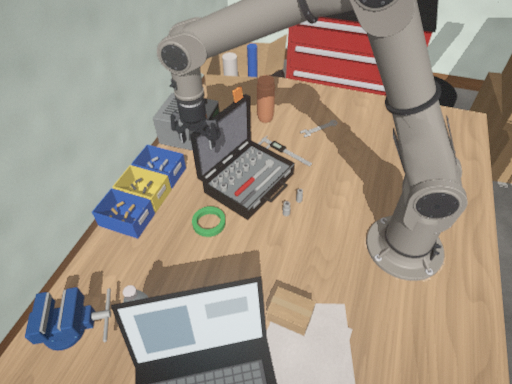

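The case stands with its front toward the robot (scene: handle about (245,223), lid upright along x≈340). The sockets are at (225,215) and (217,235). I'll enlarge both views for the corners.

```bash
python3 - <<'E'
import cv2,numpy as np
a=cv2.imread("pics/scene0.png")[115:290,205:360];b=cv2.imread("pics/side0.png")[75:230,170:310]
cv2.imwrite("pics/z1.png",cv2.resize(a,None,fx=3.4,fy=3.4,interpolation=cv2.INTER_CUBIC)[:600,:800])
cv2.imwrite("pics/z2.png",cv2.resize(b,None,fx=3.8,fy=3.8,interpolation=cv2.INTER_CUBIC)[:600,:800])
E
```

```text
(no output)
```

View pics/z1.png

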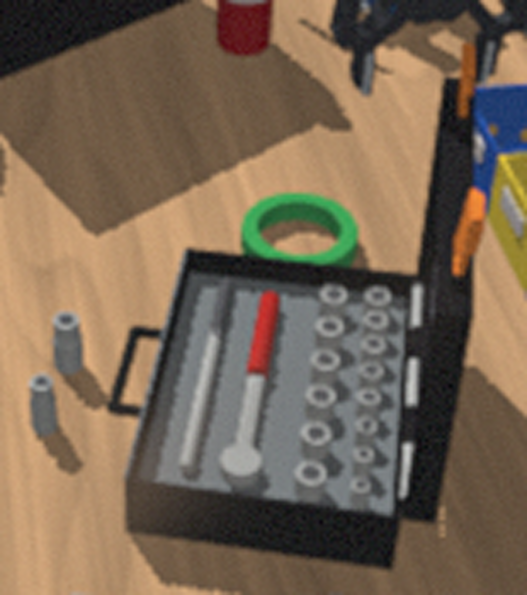

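View pics/z2.png

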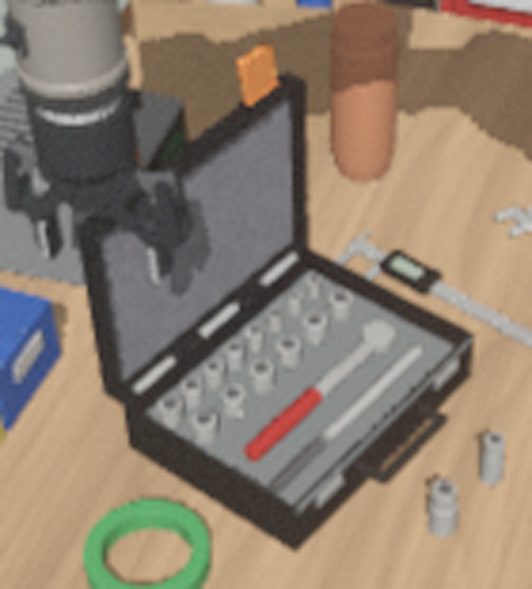

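```bash
cat > h.py <<'E'
import numpy as np,cv2
from station import bot,imaging
from scipy.spatial.transform import Rotation as R
def cam(n):
    c=imaging.calibration(n);K=np.array(c["intrinsics"])
    if n!="wrist": return K,np.array(c["extrinsics"])
    o=bot.get_obs();T=np.eye(4);T[:3,:3]=R.from_quat(np.roll(o["tool_rot"],-1)).as_matrix();T[:3,3]=o["eef_pos"]
    return K,T@np.array(c["mount"])
def ray(n,p,C=None):
    K,T=C or cam(n);d=T[:3,:3]@np.linalg.solve(K,[p[0],p[1],1]);return T[:3,3],d/np.linalg.norm(d)
def plane(n,p,z,C=None):
    o,d=ray(n,p,C);return o+d*(z-o[2])/d[2]
def tri(*obs):
    A=np.zeros((3,3));b=np.zeros(3)
    for n,p in obs:
        o,d=ray(n,p);M=np.eye(3)-np.outer(d,d);A+=M;b+=M@o
    return np.linalg.solve(A,b)
E
python3 - <<'E'
from h import *
S=lambda u,v:(u/3.4+205,v/3.4+115)
D=lambda u,v:(u/3.8+170,v/3.8+75)
r=lambda x:np.round(x,3)
for n,q in dict(FL=(188,252),FR=(130,488),RR=(393,540)).items(): print("scene",n,r(plane("scene",S(*q),.058)))
for n,q in dict(FL=(297,516),FR=(470,338),RL=(130,405),RR=(310,250)).items(): print("side",n,r(plane("side",D(*q),.058)))
print("bottom FR",r(plane("scene",S(131,525),0)),"FL side",r(plane("side",D(297,548),0)))
print("latch L",r(tri(("scene",S(467,75)),)) if 0 else "", "latch R tri",r(tri(("scene",S(468,228)),("side",D(258,75)))))
print("lid corner R", r(tri(("scene",S(462,285)),("side",D(300,80)))))
print("sockA top",r(plane("scene",S(66,320),.052)),"B",r(plane("scene",S(41,383),.052)))
print("sock side",r(plane("side",D(443,486),.052)),r(plane("side",D(492,437),.052)))
print("handle",r(plane("scene",S(134,330),.036)),r(plane("scene",S(113,408),.036)))
E
```

```text
scene FL [0.504 0.045 0.058]
scene FR [ 0.416 -0.209  0.058]
scene RR [ 0.59  -0.285  0.058]
side FL [0.496 0.061 0.058]
side FR [ 0.411 -0.19   0.058]
side RL [ 0.681 -0.013  0.058]
side RR [ 0.595 -0.26   0.058]
bottom FR [ 0.418 -0.197  0.   ] FL side [0.5   0.052 0.   ]
latch L  latch R tri [ 0.628 -0.225  0.283]
lid corner R [ 0.608 -0.259  0.264]
sockA top [ 0.39  -0.018  0.052] B [ 0.363 -0.087  0.052]
sock side [ 0.388 -0.014  0.052] [ 0.362 -0.081  0.052]
handle [ 0.446 -0.022  0.036] [ 0.417 -0.108  0.036]
```

```bash
python3 - <<'E'
from h import *
r=lambda x:np.round(x,3)
for p in [(378,240),(376,258),(395,296),(362,200),(350,170),(385,225)]: print(p,r(plane("scene",p,0)),r(plane("scene",p,.06)))
S=lambda u,v:(u/3.4+205,v/3.4+115)
D=lambda u,v:(u/3.8+170,v/3.8+75)
# case fit to rim corners (centre, yaw)
P=[(-.1,.135,.502,.049),(-.1,-.135,.416,-.203),(.1,.135,.681,-.013),(.1,-.135,.597,-.268)]
from scipy.optimize import least_squares
f=lambda v:np.concatenate([[v[0]+np.cos(v[2])*a-np.sin(v[2])*b-x,v[1]+np.sin(v[2])*a+np.cos(v[2])*b-y] for a,b,x,y in P])
s=least_squares(f,[.55,-.1,-.3]);print(r(s.x),np.degrees(s.x[2]),r(s.fun))
E
```

```text
(378, 240) [ 0.8   -0.156  0.   ] [ 0.766 -0.206  0.06 ]
(376, 258) [ 0.769 -0.216 -0.   ] [ 0.737 -0.262  0.06 ]
(395, 296) [ 0.768 -0.336  0.   ] [ 0.736 -0.372  0.06 ]
(362, 200) [0.818 0.01  0.   ] [ 0.782 -0.052  0.06 ]
(350, 170) [0.834 0.162 0.   ] [0.798 0.088 0.06 ]
(385, 225) [ 0.843 -0.104  0.   ] [ 0.806 -0.158  0.06 ]
[ 0.549 -0.109 -0.329] -18.846208087775565 [-0.004  0.002 -0.005 -0.001  0.006 -0.     0.003 -0.001]
```

Emit:
move_arm(commands=[[[0,0,-0.04,0,0,0,0],[0,0,-0.04,0,0,0,0],[0,0,-0.03,0,0,5,0],[0,0,0,0,0,7,0],[0,0,0,0,0,7,0],[0,0,0,0,0,0,0]]])

```text
t: 0.85
eef_pos: [0.6748, 0.0001, 0.3408]
tool_rot: [-0.0, 0.814, 0.581, -0.0]
contact_force: [0.4, -0.2, 0.5]
gripper_width: 0.002
grasp_force: 0.0
```

Emit:
move_arm(commands=[[[0,0.05,0,0,0,0,0],[0,0.05,0,0,0,0,0],[-0.04,0,0,0,0,0,0],[-0.04,0,0,0,0,0,0],[-0.034,0,0,0,0,0,0],[0,0,0.035,0,0,0,0],[0,0,0.035,0,0,0,0],[0,0,0.03,0,0,0,0],[0,0,0,0,0,0,0]]])

```text
t: 1.98
eef_pos: [0.7306, -0.1399, 0.2379]
tool_rot: [-0.002, 0.813, 0.582, -0.002]
contact_force: [-0.4, 1.1, 1.1]
gripper_width: 0.003
grasp_force: 0.0
```

```bash
python3 - <<'E'
from h import *
import math
a=cv2.cvtColor(imaging.read_camera("side"),cv2.COLOR_RGB2BGR)[60:235,150:310]
b=cv2.cvtColor(imaging.read_camera("scene"),cv2.COLOR_RGB2BGR)[90:265,240:400]
cv2.imwrite("pics/m1.png",cv2.resize(np.hstack([a,b]),None,fx=2.5,fy=2.5,interpolation=cv2.INTER_CUBIC))
# path in tool increments: tool y=case x, tool z=-world z
def tcp(th,r,w):
    n=np.array([math.sin(th),math.cos(th)])
    return np.array([.1-r*math.cos(th),.058+r*math.sin(th)])+n*(.024+w*math.sin(th))
for d in range(90,-1,-10): print(d,np.round(tcp(math.radians(d),.175,.014),3))
E
```

```text
90 [0.138 0.233]
80 [0.107 0.237]
70 [0.075 0.235]
60 [0.044 0.228]
50 [0.014 0.214]
40 [-0.013  0.196]
30 [-0.036  0.172]
20 [-0.055  0.145]
10 [-0.068  0.114]
0 [-0.075  0.082]
```

View pics/m1.png

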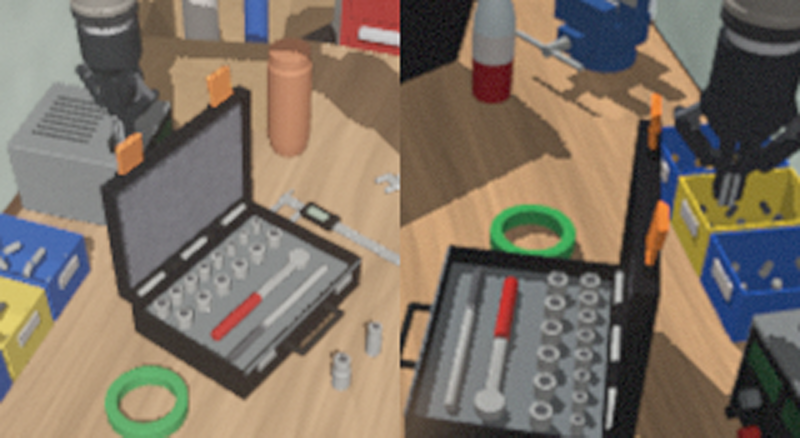

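Emit:
move_arm(commands=[[[0,-0.02,0,0,0,0,0],[0,-0.013,0,0,0,0,0],[0,-0.013,0,0,0,0,0],[0,-0.016,-0.002,0,0,0,0],[0,-0.015,-0.002,0,0,0,0],[0,-0.016,0.001,0,0,0,0],[0,-0.016,0.001,0,0,0,0],[0,-0.016,0.003,0,0,0,0],[0,-0.015,0.004,0,0,0,0],[0,-0.015,0.007,0,0,0,0],[0,-0.015,0.007,0,0,0,0]]])

```text
t: 3.45
eef_pos: [0.5716, -0.0848, 0.223]
tool_rot: [0.001, 0.814, 0.581, 0.001]
contact_force: [1.5, -0.1, 0.1]
gripper_width: 0.002
grasp_force: 0.6
```

Emit:
move_arm(commands=[[[0,-0.014,0.009,0,0,0,0],[0,-0.013,0.009,0,0,0,0],[0,-0.012,0.012,0,0,0,0],[0,-0.011,0.012,0,0,0,0],[0,-0.01,0.013,0,0,0,0],[0,-0.009,0.014,0,0,0,0],[0,-0.007,0.015,0,0,0,0],[0,-0.006,0.016,0,0,0,0],[0,-0.004,0.013,0,0,0,0],[0,-0.003,0.01,0,0,0,0],[0,0,0.005,0,0,0,0],[0,0,0,0,0,0,0]]])

```text
t: 4.95
eef_pos: [0.4876, -0.0561, 0.0941]
tool_rot: [-0.0, 0.814, 0.581, -0.0]
contact_force: [0.7, -0.4, 0.1]
gripper_width: 0.002
grasp_force: 0.0
```

Emit:
move_arm(commands=[[[0,0,0.005,0,0,0,0],[0,0,0.004,0,0,0,0],[0,0,0.003,0,0,0,0],[0,0,0,0,0,0,0]]])

```text
t: 5.45
eef_pos: [0.4876, -0.056, 0.0822]
tool_rot: [0.0, 0.814, 0.581, 0.0]
contact_force: [0.1, 0.4, 0.4]
gripper_width: -0.0
grasp_force: 0.0
```

Emit:
move_arm(commands=[[[0,0,0.002,0,0,0,0],[0,0,0.002,0,0,0,0],[0,0,0,0,0,0,0],[0,0,0,0,0,0,0]]])

```text
t: 5.95
eef_pos: [0.4879, -0.0561, 0.0816]
tool_rot: [0.0, 0.814, 0.58, 0.0]
contact_force: [-13.4, 1.8, 43.8]
gripper_width: 0.004
grasp_force: 21.3
```

Emit:
move_arm(commands=[[[0,0,-0.004,0,0,0,0],[0,0,-0.03,0,0,0,0],[0,0,-0.05,0,0,0,0],[0,0.03,-0.06,0,0,0,0],[0,0.04,-0.04,0,0,0,0],[0,0.04,0,0,0,0,0],[0,0.0,0,0,0,0,0]]])

```text
t: 6.82
eef_pos: [0.5915, -0.0922, 0.258]
tool_rot: [0.001, 0.814, 0.58, 0.0]
contact_force: [-1.3, 0.3, -0.9]
gripper_width: -0.003
grasp_force: 0.0
```

```bash
python3 - <<'E'
from h import *
L=[]
r=lambda x:np.round(x,3)
for n in ["scene","side"]:
    im=imaging.read_camera(n)
    hsv=cv2.cvtColor(im,cv2.COLOR_RGB2HSV)
    m=cv2.inRange(hsv,(6,190,140),(18,255,255))
    k,l,st,ce=cv2.connectedComponentsWithStats(m)
    for i in range(1,k):
        if st[i,4]>15: print(n,st[i],r(ce[i]),r(plane(n,ce[i],.072)))
    b=cv2.cvtColor(im,cv2.COLOR_RGB2BGR)
    b=b[130:300,190:345] if n=="scene" else b[80:250,170:325]
    L.append(b)
cv2.imwrite("pics/m2.png",cv2.resize(np.hstack(L),None,fx=2.5,fy=2.5,interpolation=cv2.INTER_CUBIC))
E
```

```text
scene [241 189  16   9  65] [249.877 193.431] [0.468 0.014 0.072]
scene [234 230  11  11  37] [238.216 234.703] [ 0.413 -0.141  0.072]
```

View pics/m2.png

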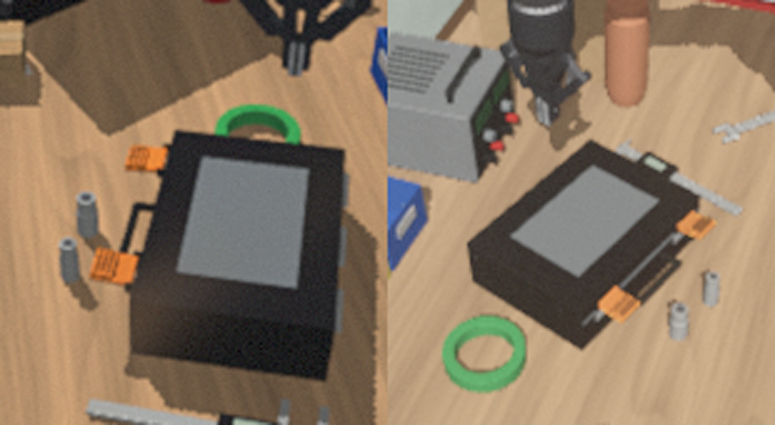

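The lid is flush shut. Both latches stick straight out from the front: scene crop (146,159) and (114,266), side crop (618,303) and (695,224).

```bash
python3 - <<'E'
from h import *
r=lambda x:np.round(x,4)
c=np.array([.549,-.109]);A=np.array([[.946,-.323],[.323,.946]])
for n,a,b in [("L",(248.4,193.6),(262.2,201.2)),("R",(235.6,236.4),(293,169.6))]:
    p=tri(("scene",a),("side",b));print(n,r(p),"case",r(A@(p[:2]-c)))
D=lambda u,v:((u-387.5)/2.5+170,v/2.5+80)
S=lambda u,v:(u/2.5+190,v/2.5+130)
# lid top corners z=.082
for n,p in dict(FL=S(176,132),FR=S(134,316),RL=S(344,150),RR=S(326,342)).items():
    q=plane("scene",p,.082)[:2];print(n,r(A@(q-c)))
for n,p in dict(FL=D(583,330),FR=D(697,197),RL=D(470,245),RR=D(592,142)).items():
    q=plane("side",p,.082)[:2];print("side",n,r(A@(q-c)))
for p in [(86,200),(68,243)]: print("sock",r(A@(plane("scene",S(*p),.052)[:2]-c)))
E
```

```text
L [0.4632 0.0174 0.0691] case [-0.122   0.0919]
R [ 0.4045 -0.1472  0.0733] case [-0.1243 -0.0828]
FL [-0.0923  0.1312]
FR [-0.0898 -0.1508]
RL [0.1025 0.1307]
RR [ 0.0924 -0.1518]
side FL [-0.1205  0.1614]
side FR [-0.1023 -0.1214]
side RL [0.0913 0.1389]
side RR [ 0.088  -0.1254]
sock [-0.1792  0.0311]
sock [-0.1834 -0.0381]
```

Emit:
move_arm(commands=[[[0,0,0,0,0,-10,0],[0,0,0,0,0,-10,0],[0,0,0,0,0,-10,0],[0,0,0,0,0,-10,0],[0,0,0,0,0,-10,0],[0,0,0,0,0,-10,0],[0,0,0,0,0,-10,0],[0,0,0,0,0,-10,0],[0,0,0,0,0,-10,0],[0.04,0.02,0.03,0,0,0,0],[0.04,0.02,0.03,0,0,0,0],[0.04,0.022,0.03,0,0,0,0],[0.047,0,0.03,0,0,0,0],[0,0,0,0,0,0,0],[0,0,0,0,0,0,0]]])

```text
t: 8.8
eef_pos: [0.4517, 0.0218, 0.1385]
tool_rot: [0.0, 0.165, 0.986, -0.0]
contact_force: [0.0, 0.1, 0.2]
gripper_width: 0.001
grasp_force: 0.0
```

```bash
cat >> h.py <<'E'
def cf():
    o=bot.get_obs();c=np.array([.549,-.109]);A=np.array([[.946,-.323],[.323,.946]])
    print("tcp case",np.round(A@(o["eef_pos"][:2]-c),4),np.round(o["eef_pos"],4),"q",np.round(o["q"],2),"F",np.round(o["contact_force"],1),"tool z",np.round(R.from_quat(np.roll(o["tool_rot"],-1)).as_matrix()[:,2],3))
E
python3 - <<'E'
from h import *
cf()
b=cv2.cvtColor(imaging.read_camera("side"),cv2.COLOR_RGB2BGR)[100:250,200:345]
w=cv2.cvtColor(imaging.read_camera("wrist"),cv2.COLOR_RGB2BGR)
b=cv2.resize(b,None,fx=2.56,fy=2.56,interpolation=cv2.INTER_CUBIC)
cv2.imwrite("pics/m3.png",np.hstack([b[:384],w])[:,:800])
E
```

```text
tcp case [-0.1343  0.0923] [0.4517 0.0218 0.1385] q [ 0.03  0.25 -0.24  2.15  0.09  0.75  0.97] F [0.  0.1 0.2] tool z [ 0. -0. -1.]
```

View pics/m3.png

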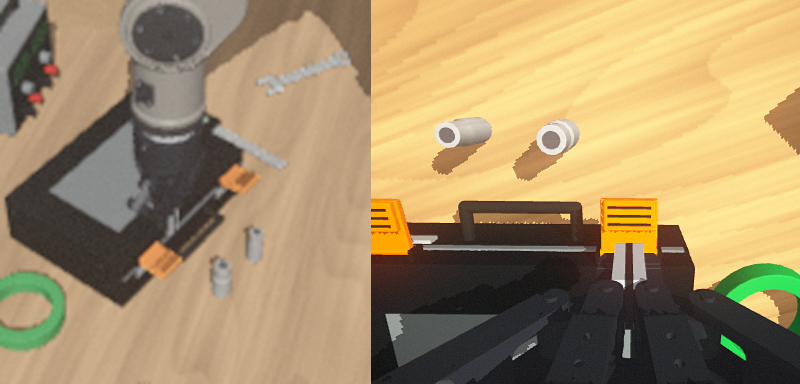

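```bash
python3 - <<'E'
from h import *
C=cam("wrist");c=np.array([.549,-.109]);A=np.array([[.946,-.323],[.323,.946]])
for n,p,z in [("L end",(258,198),.075),("L near",(258,243),.075),("R end",(18,199),.075),("R inner end",(38,199),.075),("lid front edge",(258,228),.082),("lid front-left",(310,226),.082),("handle out",(150,202),.036),("sockA",(79,135),.052),("sockB",(180,137),.052)]:
    q=plane("wrist",p,z,C);print(n,np.round(A@(q[:2]-c),4))
E
```

```text
L end [-0.1459  0.0921]
L near [-0.1128  0.0919]
R end [-0.146  -0.0699]
R inner end [-0.1459 -0.0564]
lid front edge [-0.127  0.092]
lid front-left [-0.1283  0.1268]
handle out [-0.1314  0.0051]
sockA [-0.1862 -0.0343]
sockB [-0.1845  0.037 ]
```

Emit:
move_arm(commands=[[[0,0,0.02,0,0,0,0],[0,0,0.02,0,0,0,0],[0,0,0.01,0,0,0,0],[0,0,0.01,0,0,0,0],[0,0,0.01,0,0,0,0],[0,0,0.01,0,0,0,0],[0,0,0.01,0,0,0,0],[0,0,0.005,0,0,0,0],[0,0,0,0,0,0,0]]])

```text
t: 10.02
eef_pos: [0.4515, 0.0218, 0.0427]
tool_rot: [-0.0, 0.165, 0.986, -0.0]
contact_force: [-0.6, 0.2, 0.0]
gripper_width: 0.004
grasp_force: 0.1
```

Emit:
move_arm(commands=[[[-0.003,0,0,0,0,0,0],[-0.003,0,0,0,0,0,0],[-0.002,0,0,0,0,0,0],[0,0,0,0,0,0,0]]])

```text
t: 10.52
eef_pos: [0.4596, 0.0191, 0.0432]
tool_rot: [0.0, 0.165, 0.986, -0.0]
contact_force: [-1.4, 0.6, -1.8]
gripper_width: -0.002
grasp_force: 0.8
```

```bash
python3 -c "
from h import *
cf()"
```

```text
tcp case [-0.1259  0.0923] [0.4596 0.0191 0.0432] q [-0.01  0.43 -0.2   2.19  0.17  0.53  0.9 ] F [-1.4  0.6 -1.8] tool z [ 0. -0. -1.]
```

Emit:
move_arm(commands=[[[-0.001,0,0,0,0,0,0],[0,0,0,0,0,0,0]]])

```text
t: 10.78
eef_pos: [0.4604, 0.0188, 0.0432]
tool_rot: [-0.0, 0.165, 0.986, -0.0]
contact_force: [-2.5, -0.0, -1.3]
gripper_width: -0.003
grasp_force: 1.0
```

Emit:
move_arm(commands=[[[-0.001,0,0,0,0,0,0],[0,0,0,0,0,0,0]]])

```text
t: 11.02
eef_pos: [0.4614, 0.0186, 0.0432]
tool_rot: [-0.0, 0.165, 0.986, -0.0]
contact_force: [-2.1, 0.1, -1.0]
gripper_width: 0.001
grasp_force: 1.1
```

Emit:
move_arm(commands=[[[-0.001,0,0,0,0,0,0],[0,0,0,0,0,0,0]]])

```text
t: 11.28
eef_pos: [0.4624, 0.0182, 0.0432]
tool_rot: [0.0, 0.165, 0.986, 0.0]
contact_force: [-2.2, 0.1, -1.7]
gripper_width: 0.002
grasp_force: 1.1
```

Emit:
move_arm(commands=[[[-0.001,0,0,0,0,0,0],[0,0,0,0,0,0,0]]])

```text
t: 11.52
eef_pos: [0.4634, 0.018, 0.0432]
tool_rot: [0.0, 0.165, 0.986, 0.0]
contact_force: [-2.6, 1.3, -1.6]
gripper_width: -0.001
grasp_force: 1.2
```

Emit:
move_arm(commands=[[[-0.001,0,0,0,0,0,0],[0,0,0,0,0,0,0]]])

```text
t: 11.78
eef_pos: [0.4636, 0.0178, 0.0431]
tool_rot: [-0.001, 0.165, 0.986, -0.0]
contact_force: [-3.5, 2.5, -0.0]
gripper_width: 0.003
grasp_force: 2.5
```

Emit:
move_arm(commands=[[[-0.0007,0,0,0,0,0,0],[0,0,0,0,0,0,0]]])

```text
t: 12.02
eef_pos: [0.4637, 0.0178, 0.043]
tool_rot: [-0.001, 0.165, 0.986, -0.0]
contact_force: [-6.5, 2.6, 1.3]
gripper_width: 0.003
grasp_force: 3.5
```

Emit:
move_arm(commands=[[[0.003,0,0,0,0,0,0],[0.01,0,0,0,0,0,0],[0,0,-0.03,0,0,0,0],[0,0,-0.03,0,0,0,0],[0,0,-0.035,0,0,0,0],[0,-0.044,0,0,0,0,0],[0,-0.044,0,0,0,0,0],[0,-0.044,0,0,0,0,0],[0,-0.044,0,0,0,0,0],[0,0,0,0,0,0,0],[0,0,0,0,0,0,0]]])

```text
t: 13.4
eef_pos: [0.3957, -0.1444, 0.1385]
tool_rot: [0.001, 0.165, 0.986, 0.0]
contact_force: [0.5, 0.2, -1.0]
gripper_width: 0.0
grasp_force: 0.0
```

```bash
python3 - <<'E'
from h import *
cf()
C=cam("wrist");im=imaging.read_camera("wrist")
m=cv2.inRange(cv2.cvtColor(im,cv2.COLOR_RGB2HSV),(6,150,120),(20,255,255))
k,l,st,ce=cv2.connectedComponentsWithStats(m)
c=np.array([.549,-.109]);A=np.array([[.946,-.323],[.323,.946]])
for i in range(1,k):
    if st[i,4]>60:
        x,y,w,h=st[i,:4];print(st[i],[np.round(A@(plane("wrist",q,.075,C)[:2]-c),4) for q in [(x,y),(x+w,y)]])
E
```

```text
tcp case [-0.1335 -0.083 ] [ 0.3957 -0.1444  0.1385] q [ 0.34  0.2  -0.15  2.22  0.04  0.73  1.4 ] F [ 0.5  0.2 -1. ] tool z [ 0.001 -0.    -1.   ]
[228 198  60  57 518] [array([-0.1468, -0.1038]), array([-0.1467, -0.0634])]
[234 208  47   4 119] [array([-0.1397, -0.0999]), array([-0.1396, -0.068 ])]
[282 211   6  44  61] [array([-0.1375, -0.0673]), array([-0.1374, -0.0632])]
[235 216  45   4  71] [array([-0.134 , -0.0994]), array([-0.1339, -0.0686])]
[235 224  46   4  68] [array([-0.1281, -0.0996]), array([-0.128 , -0.0678])]
[ 443  224   69   33 1180] [array([-0.1275,  0.044 ]), array([-0.1274,  0.0917])]
```

Emit:
move_arm(commands=[[[0,0,0.02,0,0,0,0],[0,0,0.02,0,0,0,0],[0,0,0.01,0,0,0,0],[0,0,0.01,0,0,0,0],[0,0,0.01,0,0,0,0],[0,0,0.01,0,0,0,0],[0,0,0.01,0,0,0,0],[0,0,0.005,0,0,0,0],[0,0,0,0,0,0,0]]])

```text
t: 14.58
eef_pos: [0.395, -0.1448, 0.0427]
tool_rot: [-0.0, 0.165, 0.986, 0.0]
contact_force: [-0.6, 0.3, -0.4]
gripper_width: -0.004
grasp_force: 0.3
```

Emit:
move_arm(commands=[[[-0.003,0,0,0,0,0,0],[-0.003,0,0,0,0,0,0],[-0.003,0,0,0,0,0,0],[0,0,0,0,0,0,0]]])

```text
t: 15.08
eef_pos: [0.4042, -0.1479, 0.0433]
tool_rot: [0.0, 0.165, 0.986, -0.0]
contact_force: [-1.5, -0.3, -1.8]
gripper_width: -0.0
grasp_force: 0.8
```

```bash
python3 -c "
from h import *
cf()"
```

```text
tcp case [-0.1245 -0.0836] [ 0.4042 -0.1479  0.0433] q [ 0.31  0.39 -0.12  2.26  0.1   0.49  1.35] F [-1.5 -0.3 -1.8] tool z [ 0. -0. -1.]
```

Emit:
move_arm(commands=[[[-0.001,0,0,0,0,0,0],[0,0,0,0,0,0,0]]])

```text
t: 15.32
eef_pos: [0.4045, -0.148, 0.0431]
tool_rot: [-0.0, 0.165, 0.986, 0.0]
contact_force: [-2.1, 0.7, -1.5]
gripper_width: -0.0
grasp_force: 1.2
```

Emit:
move_arm(commands=[[[-0.001,0,0,0,0,0,0],[0,0,0,0,0,0,0]]])

```text
t: 15.58
eef_pos: [0.4047, -0.1481, 0.0431]
tool_rot: [-0.001, 0.165, 0.986, 0.0]
contact_force: [-5.6, 1.3, 1.0]
gripper_width: 0.004
grasp_force: 2.6
```

Emit:
move_arm(commands=[[[-0.0007,0,0,0,0,0,0],[0,0,0,0,0,0,0]]])

```text
t: 15.82
eef_pos: [0.4047, -0.1481, 0.043]
tool_rot: [-0.002, 0.165, 0.986, 0.0]
contact_force: [-6.8, 2.2, 2.6]
gripper_width: 0.004
grasp_force: 3.4
```

Emit:
move_arm(commands=[[[0.003,0,0,0,0,0,0],[0.01,0,0,0,0,0,0],[0,0,-0.03,0,0,0,0],[0,0,-0.04,0,0,0,0],[0,0,-0.05,0,0,0,0],[-0.05,0.03,-0.04,0,0,0,0],[-0.05,0.04,0,0,0,0,0],[-0.05,0,0,0,0,0,0],[-0.05,0,0,0,0,0,0],[0,0,0,0,0,0,0]]])

```text
t: 17.08
eef_pos: [0.6007, -0.1463, 0.1982]
tool_rot: [0.001, 0.166, 0.986, -0.0]
contact_force: [-1.3, 0.2, -0.0]
gripper_width: 0.004
grasp_force: 0.0
```

```bash
python3 - <<'E'
from h import *
cf()
a=imaging.read_camera("side")[100:250,200:350];b=imaging.read_camera("scene")[140:290,190:340]
w=imaging.read_camera("wrist")
top=cv2.resize(np.hstack([a,b]),(600,300),interpolation=cv2.INTER_CUBIC)
bot_=cv2.resize(w[60:340],(600,300))
cv2.imwrite("pics/m4.png",np.vstack([top,bot_])[:,:,::-1])
E
```

```text
tcp case [ 0.061  -0.0186] [ 0.6007 -0.1463  0.1982] q [ 0.26  0.42 -0.16  1.72  0.08  1.    1.31] F [-1.3  0.2 -0. ] tool z [ 0.002 -0.    -1.   ]
```

View pics/m4.png

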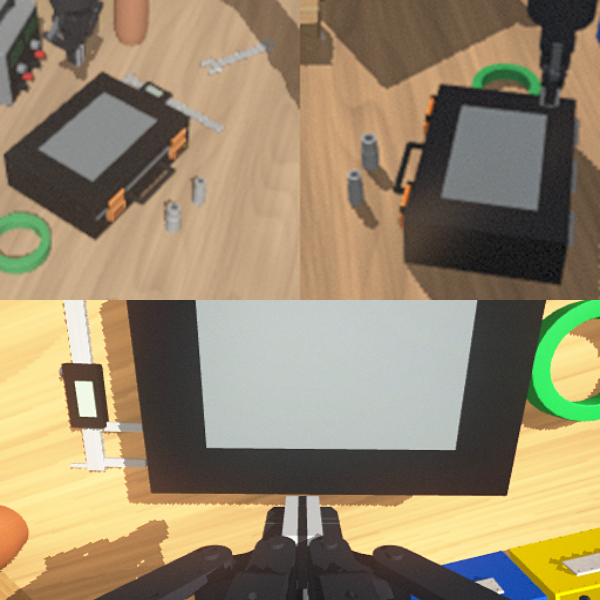

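The lid is shut, and both latches (side view (115,205) and (177,142)) lie flat against the front. The sockets and other items have not moved, and the arm is clear.

```bash
python3 -c "
from station import bot
print(bot.hand_in())"
```

```text
the job is handed in; nothing more can be done
None
```

The lid was pushed fully shut first, then both latches were pushed flat against the front. The case and the other things look unmoved in the last camera views, and the job was handed in at about 17 s with the arm clear.

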